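# Warm up the laminator at the craft table

## Task

Get the laminator warming up, using only light touches of the fingertips: first press the round switch on the power strip until it stays well down, then press the long bar key on the laminator (not the small round key beside it) until it stays well down, and last tap the cap on top of the desk timer and let it spring back. Do the three in that order, press gently, and do not lift or shove the timer or disturb anything else on the table. Finish with the hand clear.

Things in the scene. Friction and masses are not known exactly. Their poses are not given: they have to be found in the camera images.
- strip: White power strip fixed to the table, a bar 260 mm long (its y), 56 mm wide (its x), 40 mm high, with three round sockets and, near its +y end, one round grey switch. Origin at the centre of its underside.
- strip_key_top (a point): Centre of the top face of the power strip's round switch (34 mm diameter). Up, it stands 15 mm above the strip's top, its face 55 mm above the table. On the strip at x = 0, y = +90 mm.
- strip_key (a joint): How far the strip's switch is pressed, m: 0 up, 0.008 fully down. It moves straight down against about 2.5 N of steady friction and stays where it is left; once it is fully down its sprung top face still gives up to 5 mm more under a harder push (3.5 N rising to 11 N) and comes back. It counts as on from 0.004.
- laminator: White pouch laminator fixed to the table, 360 mm wide (its y), 130 mm deep (its x), top 85 mm above the table, with a dark slot in the side towards the robot (-x). Two grey keys stand on its top near the front left (+y). Origin at the centre of its underside.
- bar_key_top (a point): Centre of the top face of the laminator's long bar key, 50 mm (along y) by 22 mm. Up, it stands 15 mm above the laminator's top, its face 100 mm above the table. On the laminator at x = -25, y = +115 mm, nearest its left end.
- bar_key (a joint): How far the bar key is pressed, m: 0 up, 0.008 fully down. Same feel, with the same sprung top face, as the strip's switch: about 2.5 N of friction, stays where it is left, counts as on from 0.004.
- small_key_top (a point): Centre of the top face of the laminator's small round key (22 mm diameter, same height as the bar key), at x = -25, y = +35 mm on the laminator. Leave it alone.
- small_key (a joint): How far the small round key is pressed, m: 0 up, 0.008 fully down. Must stay up.
- timer: Loose desk timer, a squat white round body 68 mm in diameter and 42 mm high, about 0.25 kg, with a round grey cap on top and a small dark display on its side. Origin at the centre of its underside.
- timer_cap_top (a point): Centre of the top face of the timer's cap (40 mm diameter), on the timer's axis. Up, it stands 15 mm above the timer's body, its face 57 mm above the table.
- timer_cap (a joint): How far the timer's cap is pressed, m: 0 up, 0.012 fully down. A spring: about 1 N to start, 3 N at 0.003, 9.5 N fully down; it rises again when let go. A tap counts from 0.003.
- glue_stick: Bystander: upright white glue stick, 28 mm diameter, 83 mm tall, between the power strip and the timer. Origin at its underside.
- pot: Bystander: white screw-top glue pot, 64 mm diameter, 52 mm tall, plain flat lid without a cap to press. Origin at its underside.
- stapler: Bystander: black stapler, 140 mm long (its y), 47 mm tall. Origin at its underside.
- phone: Bystander: phone lying flat, 152 x 74 x 9 mm. Origin at its underside.
- scissors: Bystander: scissors lying flat, about 180 mm long. Origin at the pivot.
- tape: Bystander: black tape dispenser, 130 mm long, 75 mm tall. Origin at its underside.
- mug: Bystander: white mug, 80 mm diameter, 95 mm tall. Origin at its underside.
Not all that is in view belongs to the job. Leave any brown, pink or yellow look-alike of the timer alone.

How it is judged:
By the outcome, as a careful person would: the job done as asked, in the order asked, and still so for the second after the job is handed in, with the robot touching nothing.
It also fails if it takes over 51 s, if anything falls off the work surface, if the arm or the gripper's body presses on something with over 40 N, if the wrist force passes 120 N, or if a joint passes its speed limit or range.

## Robot

A 7-joint arm with a two-finger parallel gripper is mounted at the origin on the work surface. World frame = base frame: x ahead of the robot, y to its left, z up, the work surface at z = 0. Lengths are in mm, angles in rad, forces in N, time in s.
With the tool pointing down it reaches from about 400 to 875 mm from the base axis. Payload 4.4 kg.
Tool frame: the origin (TCP) lies midway between the tips of the shut fingers; the grasp point (between the pads) lies 19 mm behind it; x points along the fingers, z is the direction in which the jaws open and shut, and the axes are right-handed (so a half turn about x gives the same grasp; the last joint's range is limited). The gripper opens to 85 mm and grips with 20 to 120 N. Pads are 22 mm wide; open, the fingers measure 114 mm over their backs; the gripper's body (76 mm by 85 mm) begins 54 mm behind the grasp point. The pads swing forward as they close: fully open they stand 13 mm farther back than shut.
Start: joints at [1.244, 0.628, 0.038, 1.517, -0.027, 0.996, -0.02], TCP at [167.632, -628.026, 231.313] pointing down, gripper open.
Joint ranges: [-3.06, 3.06], [-0.37, 2.12], [-1.25, 1.32], [0.18, 2.47], [-1.1, 4.24], [0.23, 1.98], [-2.94, 2.94]. Speed limits (rad/s): [2.57, 2.57, 3.14, 3.14, 3.14, 3.14, 3.14].

## Interface

Orientations are given as [roll, pitch, yaw] about the fixed x, y, z axes, in that order (R = Rz(yaw) Ry(pitch) Rx(roll)).
In Python, from cell import ctrl gives the robot as it stands. The module is installed in compiled form; this text tells all that it offers.
- The arm moves only by the tool servo_tool, never from a script. Its argument "rows" is a list of rows, each an object of numbers: "dx", "dy", "dz": the shift along the tool's x, y, z in units of 750 mm (1.0 is 750 mm); "wx", "wy", "wz": the turn, a rotation vector about the tool's x, y, z in units of 6 degrees (1.0 is 6 degrees); "fingers": the closure, from 0 (fully open) to 1 (shut). In form: [{"dx": .., "dy": .., "dz": .., "wx": .., "wy": .., "wz": .., "fingers": ..}, ...]. A call has 1 to 5 rows; each row shifts and turns the commanded pose from where the row before left it, along the tool's axes as they then stand; what a row does not reach is not made up. A row lasts 1/8 s, in which the tool goes at most 62.5 mm and 10.7 degrees, less where a joint would pass 70% of its speed; a pose out of reach is approached as far as the arm can. A call with a number of a shift or a turn outside -1 to 1 is refused whole. A call with a gripper value outside its range is refused whole. The fingers move at their own pace and stop on an object; the grip force is fixed at half the most. Time passes only in rows, so rows that do not move let the fingers close. It gives the time, the measured TCP pose, the force and the opening at its end, in the units of the state.
- ctrl.read_state(): the state, without advancing time (a new reading comes with each control period).
- ctrl.get_image(name): name is "side" or "top" or "wrist"; returns the picture (420x560x3 uint8, red, green, blue); there is no depth.
- ctrl.camera_info(name): a dict with "fovy" (degrees; the focal length in pixels is half the picture's height over the tangent of half this angle, whatever the lens; pixels are square), "cx", "cy" (the principal point, pixels), "R" (3x3) and "t" (3): a world point X has camera coordinates R X + t. Camera axes: x right, y down, z forward; pixel columns grow to the right and rows downward; lengths in mm; the calibration is good to about 2 mm. The wrist camera is an equidistant fisheye: a pixel r from the principal point sees the ray r / f radians off the axis. A picture is of the moment at which its call begins: read the wrist's pose just before it. camera_info takes no time and is no camera call; for the wrist camera it gives the pose at the moment of the call.
- ctrl.finish_job(): hands the job in, once; it reports no verdict.
Trained networks look in the newest picture that a camera, given by its name, has taken for a name from the list of things; names that differ only in an ending like _2 or _b are one class to them, and where a whole thing is asked for, a point or a joint stands for the part that bears it (a point fixed in the world has none). Each returns a list of dicts, best first, with "conf" (0 to 1); they miss things now and then, are a little off and sometimes report something else, mostly with a low value. They report only what shows in the picture. A call takes as long as a camera call. They do not tell look-alikes from the thing itself.
- ctrl.search_frame(label, camera): "extent" ([centre column, centre row, width, height] in pixels, round what is visible of it).
- ctrl.silhouettes(label, camera): "region" (420x560 bool, what is visible of it) and "extent" ([centre column, centre row, width, height] in pixels, round what is visible of it).
- ctrl.mark_of(label, camera): "point" ([column, row] in pixels: a listed point, or the origin of a listed thing).
The state is a dict: "clock": time; "qpos": joint angles; "qd": joint speeds; "tau": joint torques, N m; "eef_pos": TCP position; "tool_rot": TCP orientation; "force": force on the tool from outside, world axes, zero at the start; "torque": the same for the moment, N m; "width": finger opening in mm.
Only numpy, scipy, OpenCV 4.12 (cv2) and the standard library are available. Lean on these libraries where they do the work, as an engineer would, in place of code of your own. Each camera call takes 0.05 s, during which the arm holds its last target.

## Working session

There is one attempt and no reset: what is moved stays moved. The work goes in short steps, Python scripts to look and compute and a tool call to move; the robot and the scene stay as the last step left them, time stands still between calls to the robot, and variables do not carry over. Pictures are saved under pics/ and viewed, and the job is handed in when it is done.

Besides the shell and the picture viewer there is one more tool, called after "Request:" by a JSON object that holds its "method" and its "body". servo_tool: Moves the arm, as the interface text tells. Its arguments: {"type":"object","properties":{"rows":{"type":"array"}},"required":["rows"]}

```bash
mkdir -p pics; python3 - <<'E'
from cell import ctrl
import cv2
s=ctrl.read_state();print({k:s[k] for k in('clock','eef_pos','tool_rot','width','force')})
for n in('top','side'):
    im=ctrl.get_image(n);cv2.imwrite(f'pics/{n}0.png',im[:,:,::-1])
    i=ctrl.camera_info(n);print(n,i)
    for l in ('strip_key_top','bar_key_top','small_key_top','timer_cap_top','timer'):
        print(l,[(round(d['conf'],2),[round(float(x)) for x in d['point']]) for d in ctrl.mark_of(l,n)[:4]])
E
```

```text
{'clock': 0.0, 'eef_pos': array([ 167.52110923, -627.40976264,  230.40405974]), 'tool_rot': array([-3.1379767 ,  1.56894318,  1.83530798]), 'width': 85.26129464275425, 'force': array([ 0.29657801,  0.43915212, -0.31384349])}
top {'fovy': 56.16369598205836, 'cx': 280.1654896024937, 'cy': 204.7940265091489, 'R': array([[-0.02537928, -0.99942006, -0.022703  ],
       [-0.98145595,  0.02922661, -0.18944663],
       [ 0.19000029,  0.01747398, -0.98162852]]), 't': array([ -13.84766643,  494.36829338, 1164.14652995])}
strip_key_top [(0.62, [181, 219])]
bar_key_top [(0.53, [217, 153])]
small_key_top [(0.6, [242, 152])]
timer_cap_top [(0.55, [323, 258]), (0.51, [338, 216]), (0.45, [301, 228]), (0.44, [386, 202])]
timer [(0.8, [302, 232]), (0.73, [340, 220]), (0.73, [381, 202]), (0.6, [322, 258])]
side {'fovy': 47.12281345628347, 'cx': 270.0220902408804, 'cy': 218.16490212275724, 'R': array([[-0.97378801, -0.22727206, -0.00918253],
       [-0.15351843,  0.68649374, -0.71074498],
       [ 0.16783623, -0.69070526, -0.70338983]]), 't': array([ 484.05531619,  154.14737632, 1174.47565494])}
strip_key_top [(0.52, [261, 326])]
bar_key_top [(0.77, [188, 256])]
small_key_top [(0.6, [203, 233])]
timer_cap_top [(0.73, [299, 186]), (0.68, [297, 151]), (0.54, [347, 201]), (0.49, [305, 212])]
timer [(0.66, [293, 168]), (0.64, [306, 228]), (0.57, [302, 197]), (0.56, [344, 219])]
```

View pics/top0.png

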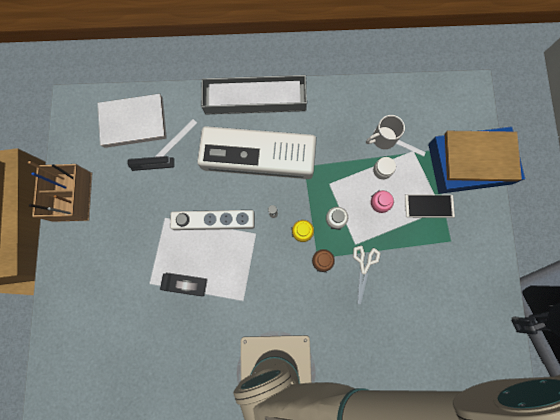

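View pics/side0.png

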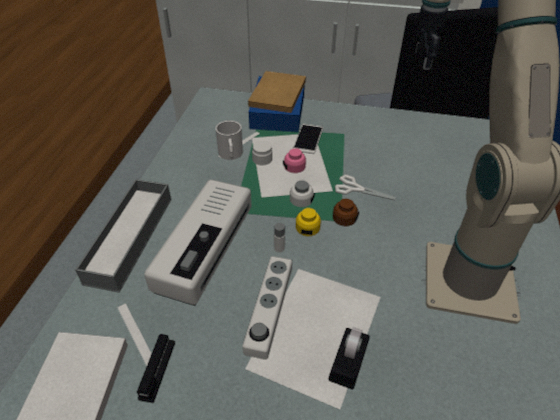

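```bash
python3 - <<'E'
import cv2
a=cv2.imread('pics/top0.png')[130:290,150:420];cv2.imwrite('pics/topc.png',cv2.resize(a,None,fx=2.9,fy=2.9,interpolation=2))
a=cv2.imread('pics/side0.png')[130:350,150:400];cv2.imwrite('pics/sidec.png',cv2.resize(a,None,fx=2.7,fy=2.7,interpolation=2))
E
```

```text
(no output)
```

View pics/topc.png

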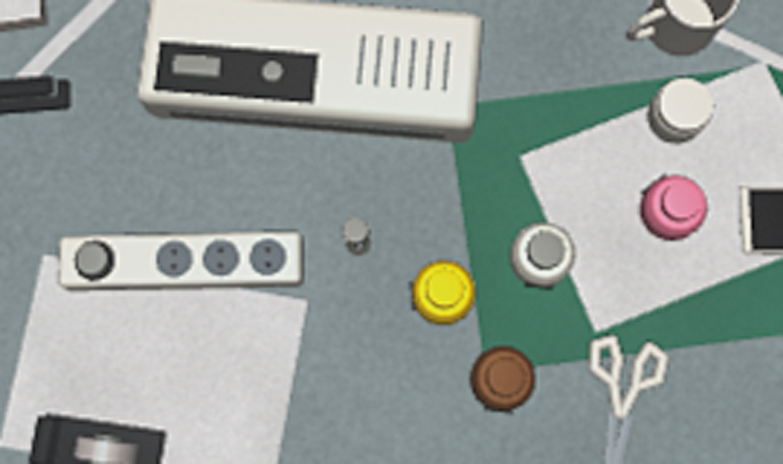

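View pics/sidec.png

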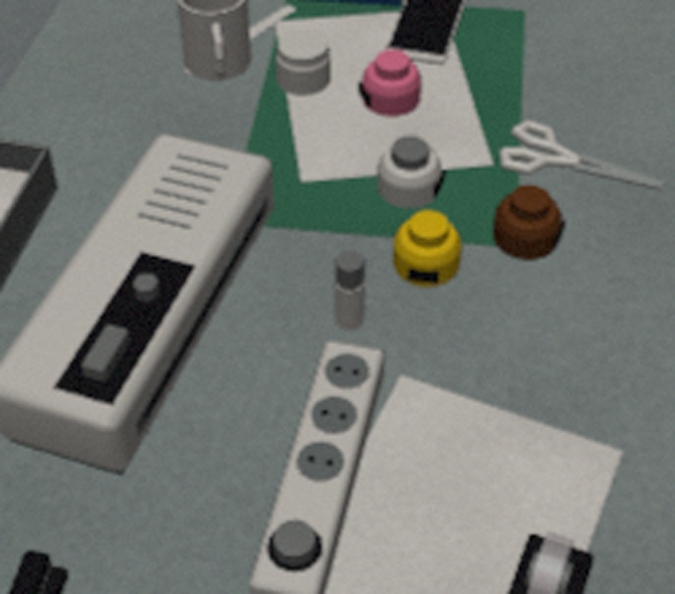

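Top view: the white, grey-capped body at (338,216) is the timer. Yellow (302,231), brown (322,260) and pink (382,202) are look-alikes, and the plain white lid at (385,167) is the pot. The enlarged crops confirm this. Strip switch is at (182,219), bar key at (218,153) and small key at (243,154). Now I'll work out positions.

```bash
cat > h.py <<'E'
import numpy as np
from cell import ctrl
from scipy.spatial.transform import Rotation as Ro
def ray(i,px):
    f=210/np.tan(np.radians(i['fovy']/2)); R,t=np.array(i['R']),np.array(i['t'])
    d=R.T@np.array([(px[0]-i['cx'])/f,(px[1]-i['cy'])/f,1]); return -R.T@t,d
def atz(n,px,z):
    c,d=ray(ctrl.camera_info(n),px); return c+d*(z-c[2])/d[2]
def tri(p1,p2):
    A=[];b=[]
    for n,p in(('top',p1),('side',p2)):
        c,d=ray(ctrl.camera_info(n),p); d=d/np.linalg.norm(d);M=np.eye(3)-np.outer(d,d);A.append(M);b.append(M@c)
    return np.linalg.lstsq(np.vstack(A),np.hstack(b),rcond=None)[0]
def st():
    s=ctrl.read_state();R=Ro.from_euler('xyz',s['tool_rot']).as_matrix();return s,R
def go(target):
    s,R=st(); d=R.T@(np.array(target)-s['eef_pos']); print('clock %.2f'%s['clock'],s['eef_pos'].round(1),'F',s['force'].round(1),'tool delta mm',d.round(1),'units',(d/750).round(4))
E
python3 - <<'E'
from h import *
np.set_printoptions(suppress=True)
for l,z,a,b in(('strip',55,(182.4,219.3),(260,329)),('bar',100,(217.9,152.8),(189.3,257)),('small',100,(243.4,154.5),(204,235)),('timer',57,(338.6,216.5),(302.2,185.2)),('pot',52,(385.5,166.5),(262.5,148))):
    print(l,atz('top',a,z).round(1),atz('side',b,z).round(1),tri(a,b).round(1))
s,R=st();print(R.round(3))
for t in ([450,-400,230],[530,0,230]):go(t)
for l in('strip_key_top','bar_key_top','timer_cap_top'):
  for n in('top','side'):
    for d in ctrl.silhouettes(l.replace('_top',''),n)[:5]: print(l,n,d['conf'],np.round(d['extent'],1))
E
```

```text
strip [456.1 271.9  55. ] [453.9 276.3  55. ] [455.8 273.2  50.1]
bar [649.5 156.1 100. ] [650.6 154.5 100. ] [649.4 155.8 101.6]
small [641.6  78.7 100. ] [640.  81. 100.] [641.6  78.9  97.8]
timer [ 450.6 -203.4   57. ] [ 450.6 -199.1   57. ] [ 451.3 -204.    52.8]
pot [ 604.1 -357.5   52. ] [ 602.1 -350.4   52. ] [ 605.2 -359.2   45.5]
[[-0.     0.966  0.258]
 [-0.     0.258 -0.966]
 [-1.    -0.     0.   ]]
clock 0.60 [ 167.6 -628.   231.3] F [0.6 0.4 1.1] tool delta mm [   1.3  331.6 -147.5] units [ 0.0018  0.4422 -0.1967]
clock 0.60 [ 167.6 -628.   231.3] F [0.6 0.4 1.1] tool delta mm [   1.3  512.1 -513.4] units [ 0.0017  0.6828 -0.6845]
strip_key_top top 0.46 [212.9 221.1  82.7  23.1]
strip_key_top side 0.7 [261.2 331.8  14.1  17.6]
strip_key_top side 0.47 [304.2 192.7  23.8  23.8]
strip_key_top side 0.32 [353.1 360.1  41.   61.9]
bar_key_top top 0.63 [219.2 153.3  16.4  13.8]
bar_key_top top 0.18 [384.  166.9  26.3  21.3]
bar_key_top side 0.52 [191.2 259.8  16.3  15.5]
timer_cap_top top 0.59 [302.5 229.4  11.    6.9]
timer_cap_top top 0.58 [384.3 198.1  13.2  13.4]
timer_cap_top top 0.5 [339.1 216.4  12.9   8.4]
timer_cap_top side 0.75 [347.4 204.8  13.2  14.7]
timer_cap_top side 0.64 [303.1 185.2  14.1  11.4]
timer_cap_top side 0.62 [294.  153.6  14.6  11.3]
```

Request:
{"method": "servo_tool", "body": {"rows": [{"dy":0.06,"dz":-0.03,"fingers":1},{"dy":0.06,"dz":-0.03,"fingers":1},{"dy":0.06,"dz":-0.03,"fingers":1},{"dy":0.06,"dz":-0.03,"fingers":1},{"dy":0.06,"dz":-0.03,"fingers":1}]}}

```text
schema error: expected keys dx, dy, dz, wx, wy, wz, fingers
```

```bash
python3 - <<'E'
from h import *
go([500,-200,230]);go([455.5,273.5,150]);s,R=st();print(s['qpos'].round(2),s['width'],R.round(3))
E
```

```text
clock 0.90 [ 167.7 -628.1  231.4] F [ 0.1 -0.1 -0.6] tool delta mm [   1.3  431.5 -327.9] units [ 0.0018  0.5753 -0.4372]
clock 0.90 [ 167.7 -628.1  231.4] F [ 0.1 -0.1 -0.6] tool delta mm [  81.3  510.6 -796.8] units [ 0.1083  0.6808 -1.0625]
[ 1.24  0.63  0.04  1.52 -0.03  1.   -0.02] 85.42713128221189 [[ 0.     0.966  0.258]
 [-0.     0.258 -0.966]
 [-1.     0.     0.   ]]
```

Request:
{"method": "servo_tool", "body": {"rows": [{"dx":0,"dy":0.06,"dz":-0.03,"wx":0,"wy":0,"wz":0,"fingers":1},{"dx":0,"dy":0.06,"dz":-0.03,"wx":0,"wy":0,"wz":0,"fingers":1},{"dx":0,"dy":0.06,"dz":-0.03,"wx":0,"wy":0,"wz":0,"fingers":1},{"dx":0,"dy":0.06,"dz":-0.03,"wx":0,"wy":0,"wz":0,"fingers":1},{"dx":0,"dy":0.06,"dz":-0.03,"wx":0,"wy":0,"wz":0,"fingers":1}]}}

```text
clock: 1.52
eef_pos: [357.2, -460.3, 231.6]
tool_rot: [0.545, 1.57, -0.765]
force: [0.7, 0.1, 0.5]
width: -0.1
```

```bash
python3 - <<'E'
from h import *
go([500,-200,230]);go([455.5,273.5,150]);s,R=st();print(s['qpos'].round(2),s['width'],R.round(3))
E
```

```text
clock 1.52 [ 357.2 -460.3  231.6] F [0.7 0.1 0.5] tool delta mm [   1.5  205.  -214.7] units [ 0.002   0.2734 -0.2863]
clock 1.52 [ 357.2 -460.3  231.6] F [0.7 0.1 0.5] tool delta mm [  81.3  284.1 -683.7] units [ 0.1084  0.3787 -0.9116]
[ 0.84  0.53  0.04  1.71 -0.02  0.9  -0.43] -0.05586612742228787 [[ 0.     0.966  0.258]
 [-0.     0.258 -0.966]
 [-1.     0.     0.001]]
```

Request:
{"method": "servo_tool", "body": {"rows": [{"dx":0,"dy":0.05,"dz":-0.05,"wx":0,"wy":0,"wz":0,"fingers":1},{"dx":0,"dy":0.05,"dz":-0.05,"wx":0,"wy":0,"wz":0,"fingers":1},{"dx":0,"dy":0.05,"dz":-0.05,"wx":0,"wy":0,"wz":0,"fingers":1},{"dx":0,"dy":0.05,"dz":-0.05,"wx":0,"wy":0,"wz":0,"fingers":1},{"dx":0,"dy":0.04,"dz":-0.06,"wx":0,"wy":0,"wz":0,"fingers":1}]}}

```text
clock: 2.15
eef_pos: [481.1, -225.1, 231.6]
tool_rot: [0.975, 1.569, -0.334]
force: [1.7, 0.1, -0.2]
width: -0.0
```

Request:
{"method": "servo_tool", "body": {"rows": [{"dx":0,"dy":0.02,"dz":-0.065,"wx":0,"wy":0,"wz":0,"fingers":1},{"dx":0,"dy":0.02,"dz":-0.065,"wx":0,"wy":0,"wz":0,"fingers":1},{"dx":0,"dy":0.02,"dz":-0.065,"wx":0,"wy":0,"wz":0,"fingers":1},{"dx":0,"dy":0.02,"dz":-0.065,"wx":0,"wy":0,"wz":0,"fingers":1},{"dx":0,"dy":0.02,"dz":-0.065,"wx":0,"wy":0,"wz":0,"fingers":1}]}}

```text
clock: 2.78
eef_pos: [489.4, 30.0, 231.6]
tool_rot: [1.359, 1.57, 0.049]
force: [1.5, -0.1, 1.0]
width: 0.0
```

```bash
python3 - <<'E'
from h import *
go([455.5,273.5,120]);s,R=st();print(s['qpos'].round(2),s['width'],R.round(3))
E
```

```text
clock 2.77 [489.4  30.  231.6] F [ 1.5 -0.1  1. ] tool delta mm [ 111.6   29.9 -244.1] units [ 0.1488  0.0398 -0.3254]
[-0.11  0.4  -0.01  1.95  0.    0.79 -1.43] 0.02039015657400793 [[ 0.001  0.966  0.258]
 [ 0.     0.258 -0.966]
 [-1.     0.001  0.   ]]
```

Request:
{"method": "servo_tool", "body": {"rows": [{"dx":0.02,"dy":0.008,"dz":-0.065,"wx":0,"wy":0,"wz":0,"fingers":1},{"dx":0.02,"dy":0.008,"dz":-0.065,"wx":0,"wy":0,"wz":0,"fingers":1},{"dx":0.02,"dy":0.008,"dz":-0.065,"wx":0,"wy":0,"wz":0,"fingers":1},{"dx":0.03,"dy":0.008,"dz":-0.065,"wx":0,"wy":0,"wz":0,"fingers":1},{"dx":0.05,"dy":0.008,"dz":-0.065,"wx":0,"wy":0,"wz":0,"fingers":1}]}}

```text
clock: 3.4
eef_pos: [456.5, 273.9, 126.7]
tool_rot: [1.848, 1.567, 0.538]
force: [0.3, 0.3, -0.7]
width: 0.1
```

Request:
{"method": "servo_tool", "body": {"rows": [{"dx":0,"dy":0,"dz":0,"wx":0,"wy":0,"wz":0,"fingers":1}]}}

```text
clock: 3.52
eef_pos: [452.3, 275.9, 123.8]
tool_rot: [-1.888, 1.566, 3.093]
force: [0.1, -1.0, -0.7]
width: -0.2
```

```bash
python3 - <<'E'
from h import *
import cv2
go([455.5,273.5,55])
for n in('wrist','top','side'):
    cv2.imwrite(f'pics/{n}1.png',ctrl.get_image(n)[:,:,::-1])
a=cv2.imread('pics/side1.png')[230:400,170:350];b=cv2.imread('pics/top1.png')[150:290,130:300]
a=cv2.resize(a,(400,378),interpolation=2);b=cv2.resize(b,(400,378),interpolation=2)
import numpy as np;cv2.imwrite('pics/c1.png',np.hstack([a,b]))
E
```

```text
clock 3.52 [452.3 275.9 123.8] F [ 0.1 -1.  -0.7] tool delta mm [68.8  2.7  3.2] units [0.0918 0.0037 0.0043]
```

View pics/wrist1.png

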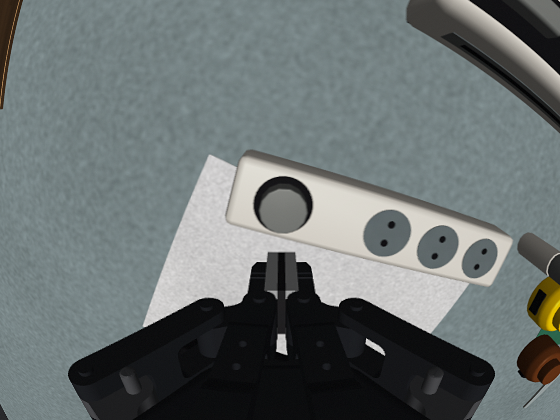

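View pics/c1.png

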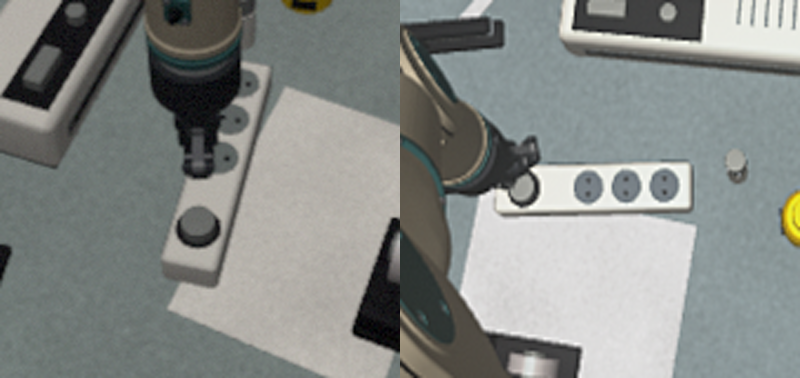

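Wrist view: the round switch's face centre is at about (283,211), on the fingers' line. Checking its position through the fisheye.

```bash
cat >> h.py <<'E'
def wz(px,z):
    i=ctrl.camera_info('wrist');f=210/np.tan(np.radians(i['fovy']/2));u=np.array([px[0]-i['cx'],px[1]-i['cy']]);r=np.linalg.norm(u)
    th=r/f;d=np.r_[np.sin(th)*u/max(r,1e-9),np.cos(th)];R,t=np.array(i['R']),np.array(i['t']);c=-R.T@t;d=R.T@d
    return c+d*(z-c[2])/d[2]
E
python3 - <<'E'
from h import *
print(wz((283,211),55))
for d in ctrl.mark_of('strip_key_top','wrist')[:2]:print(d,wz(d['point'],55))
go([455.5,273.5,60]);
E
```

```text
[459.86272236 270.78123769  55.        ]
{'point': [281.7, 211.9], 'conf': 0.96} [459.32999897 271.09642401  55.        ]
clock 3.73 [456.4 270.3 127. ] F [ 0.2 -0.5 -0.1] tool delta mm [67.  -0.1 -3.4] units [ 0.0893 -0.0001 -0.0045]
```

Request:
{"method": "servo_tool", "body": {"rows": [{"dx":0.03,"dy":0.002,"dz":-0.002,"wx":0,"wy":0,"wz":0,"fingers":1},{"dx":0.03,"dy":0,"dz":0,"wx":0,"wy":0,"wz":0,"fingers":1},{"dx":0.022,"dy":0,"dz":0,"wx":0,"wy":0,"wz":0,"fingers":1},{"dx":0,"dy":0,"dz":0,"wx":0,"wy":0,"wz":0,"fingers":1},{"dx":0,"dy":0,"dz":0,"wx":0,"wy":0,"wz":0,"fingers":1}]}}

```text
clock: 4.35
eef_pos: [457.1, 273.3, 65.5]
tool_rot: [1.762, 1.57, 0.452]
force: [0.1, 0.4, 0.1]
width: 0.2
```

Request:
{"method": "servo_tool", "body": {"rows": [{"dx":0.004,"dy":0,"dz":0,"wx":0,"wy":0,"wz":0,"fingers":1},{"dx":0.004,"dy":0,"dz":0,"wx":0,"wy":0,"wz":0,"fingers":1},{"dx":0,"dy":0,"dz":0,"wx":0,"wy":0,"wz":0,"fingers":1}]}}

```text
clock: 4.72
eef_pos: [456.4, 273.4, 58.8]
tool_rot: [-1.153, 1.571, -2.463]
force: [-0.2, -0.1, -0.4]
width: 0.3
```

Request:
{"method": "servo_tool", "body": {"rows": [{"dx":0.003,"dy":0,"dz":0,"wx":0,"wy":0,"wz":0,"fingers":1},{"dx":0.003,"dy":0,"dz":0,"wx":0,"wy":0,"wz":0,"fingers":1},{"dx":0,"dy":0,"dz":0,"wx":0,"wy":0,"wz":0,"fingers":1}]}}

```text
clock: 5.1
eef_pos: [456.5, 273.4, 54.2]
tool_rot: [-1.012, 1.571, -2.322]
force: [-0.5, 0.3, -0.2]
width: 0.3
```

Request:
{"method": "servo_tool", "body": {"rows": [{"dx":0.003,"dy":0,"dz":0,"wx":0,"wy":0,"wz":0,"fingers":1},{"dx":0,"dy":0,"dz":0,"wx":0,"wy":0,"wz":0,"fingers":1}]}}

```text
clock: 5.35
eef_pos: [456.5, 273.4, 52.0]
tool_rot: [-0.953, 1.571, -2.262]
force: [0.1, 1.3, -0.7]
width: -0.0
```

Request:
{"method": "servo_tool", "body": {"rows": [{"dx":0.003,"dy":0,"dz":0,"wx":0,"wy":0,"wz":0,"fingers":1},{"dx":0,"dy":0,"dz":0,"wx":0,"wy":0,"wz":0,"fingers":1}]}}

```text
clock: 5.6
eef_pos: [456.4, 273.4, 49.7]
tool_rot: [-1.169, 1.571, -2.479]
force: [-0.9, -0.9, 0.8]
width: -0.2
```

Request:
{"method": "servo_tool", "body": {"rows": [{"dx":0.003,"dy":0,"dz":0,"wx":0,"wy":0,"wz":0,"fingers":1},{"dx":0,"dy":0,"dz":0,"wx":0,"wy":0,"wz":0,"fingers":1}]}}

```text
clock: 5.85
eef_pos: [456.5, 273.4, 47.4]
tool_rot: [-1.04, 1.571, -2.35]
force: [-0.6, 0.5, -0.1]
width: 0.3
```

No contact force at the expected height, so I'll look before going on.

```bash
python3 - <<'E'
from h import *
import cv2
s,R=st();print(s['eef_pos'],s['force'],s['width'])
w=ctrl.get_image('wrist')[:,:,::-1];a=ctrl.get_image('side')[230:400,170:350,::-1]
cv2.imwrite('pics/c2.png',np.hstack([cv2.resize(np.ascontiguousarray(w[120:340,170:400]),(400,383)),cv2.resize(np.ascontiguousarray(a),(400,383),interpolation=2)]))
E
```

```text
[456.45446608 273.37983142  47.38325056] [-0.59883859  0.48809381 -0.13391681] 0.30497354031302676
```

View pics/c2.png

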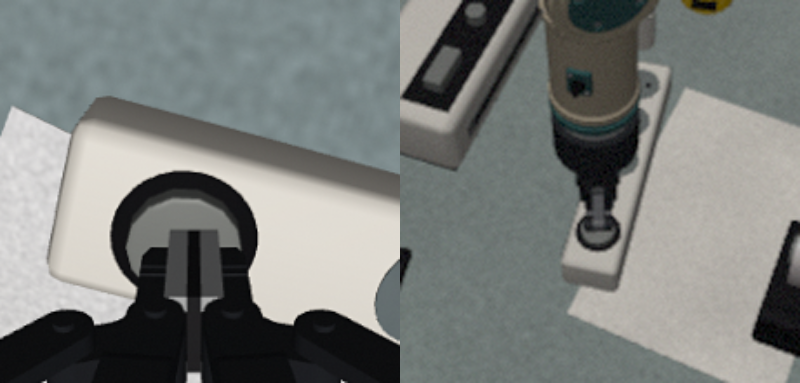

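The switch already looks sunk compared with before (dark ring now showing), with fingertips on its face. I'll go on in small steps until the sprung top shows force.

Request:
{"method": "servo_tool", "body": {"rows": [{"dx":0.002,"dy":0,"dz":0,"wx":0,"wy":0,"wz":0,"fingers":1},{"dx":0,"dy":0,"dz":0,"wx":0,"wy":0,"wz":0,"fingers":1}]}}

```text
clock: 6.2
eef_pos: [456.5, 273.4, 46.2]
tool_rot: [1.518, 1.571, 0.208]
force: [0.1, -0.2, 4.9]
width: 0.1
```

Request:
{"method": "servo_tool", "body": {"rows": [{"dx":0.002,"dy":0,"dz":0,"wx":0,"wy":0,"wz":0,"fingers":1},{"dx":0,"dy":0,"dz":0,"wx":0,"wy":0,"wz":0,"fingers":1}]}}

```text
clock: 6.45
eef_pos: [456.5, 273.4, 44.9]
tool_rot: [1.654, 1.571, 0.344]
force: [-1.4, 0.3, 7.5]
width: -0.0
```

Force of 7.5 N is on the sprung top, so the switch is fully down. Lifting and checking.

Request:
{"method": "servo_tool", "body": {"rows": [{"dx":-0.02,"dy":0,"dz":0,"wx":0,"wy":0,"wz":0,"fingers":1},{"dx":-0.05,"dy":0,"dz":0,"wx":0,"wy":0,"wz":0,"fingers":1},{"dx":-0.06,"dy":0,"dz":0,"wx":0,"wy":0,"wz":0,"fingers":1},{"dx":-0.02,"dy":0,"dz":0,"wx":0,"wy":0,"wz":0,"fingers":1},{"dx":0,"dy":0,"dz":0,"wx":0,"wy":0,"wz":0,"fingers":1}]}}

```text
clock: 7.08
eef_pos: [456.9, 273.7, 158.1]
tool_rot: [1.883, 1.569, 0.573]
force: [-0.2, 0.8, -1.2]
width: -0.0
```

```bash
python3 - <<'E'
from h import *
import cv2
s,R=st();print(s['eef_pos'],s['force'],s['qpos'].round(2))
w=ctrl.get_image('wrist')[:,:,::-1];a=ctrl.get_image('side')[230:400,170:350,::-1]
cv2.imwrite('pics/c3.png',np.hstack([cv2.resize(np.ascontiguousarray(w[120:340,170:400]),(400,383)),cv2.resize(np.ascontiguousarray(a),(400,383),interpolation=2)]))
go([650,155.5,160])
E
```

```text
[456.90544263 273.68656901 158.05412265] [-0.23967237  0.80760012 -1.23249823] [-0.58  0.56 -0.01  1.92  0.01  0.66 -1.91]
clock 7.17 [455.8 273.  156.2] F [-0.2  0.7 -0.2] tool delta mm [ -4.  157.4 163.6] units [-0.0053  0.2098  0.2181]
```

View pics/c3.png

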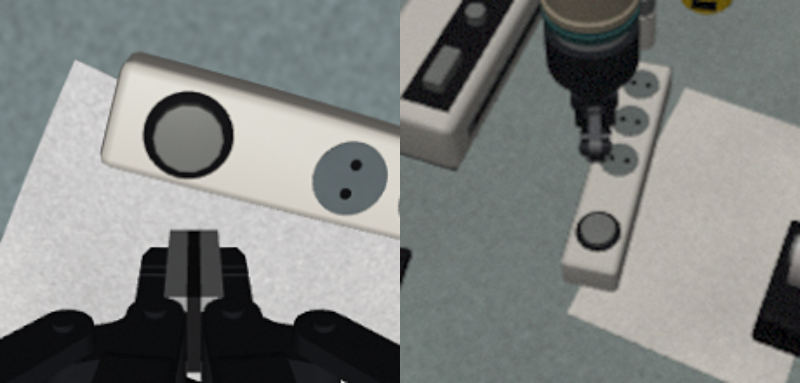

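The switch stays down. Next, the bar key.

Request:
{"method": "servo_tool", "body": {"rows": [{"dx":-0.002,"dy":0.042,"dz":0.044,"wx":0,"wy":0,"wz":0,"fingers":1},{"dx":-0.002,"dy":0.042,"dz":0.044,"wx":0,"wy":0,"wz":0,"fingers":1},{"dx":-0.002,"dy":0.042,"dz":0.044,"wx":0,"wy":0,"wz":0,"fingers":1},{"dx":0,"dy":0.042,"dz":0.044,"wx":0,"wy":0,"wz":0,"fingers":1},{"dx":0,"dy":0.042,"dz":0.042,"wx":0,"wy":0,"wz":0,"fingers":1}]}}

```text
clock: 7.8
eef_pos: [650.9, 154.8, 159.2]
tool_rot: [-1.58, 1.567, -2.89]
force: [-0.7, 0.4, 1.5]
width: 0.2
```

Request:
{"method": "servo_tool", "body": {"rows": [{"dx":0,"dy":0,"dz":0,"wx":0,"wy":0,"wz":0,"fingers":1},{"dx":0,"dy":0,"dz":0,"wx":0,"wy":0,"wz":0,"fingers":1}]}}

```text
clock: 8.05
eef_pos: [649.2, 156.3, 159.5]
tool_rot: [-1.788, 1.567, -3.098]
force: [0.2, 0.3, -0.0]
width: -0.4
```

```bash
python3 - <<'E'
from h import *
import cv2
w=ctrl.get_image('wrist');cv2.imwrite('pics/w4.png',w[:,:,::-1])
for d in ctrl.mark_of('bar_key_top','wrist')[:3]:print(d,wz(d['point'],100))
for d in ctrl.silhouettes('bar_key','wrist')[:3]:print(d['conf'],d['extent'],wz(d['extent'][:2],100))
go([650,155.5,110])
E
```

```text
{'point': [276.5, 216.0], 'conf': 0.8} [652.03911538 161.96788858 100.        ]
{'point': [486.9, 393.1], 'conf': 0.25} [ 496.76489378 -135.83804165  100.        ]
0.87 [280.1, 215.8, 79.9, 50.8] [652.95297705 159.69476573 100.        ]
0.52 [129.6, 328.8, 22.1, 17.3] [515.86435555 259.66955487 100.        ]
clock 8.20 [649.4 157.4 161. ] F [-0.1 -0.9  0.4] tool delta mm [51.   0.1  2. ] units [0.0679 0.0002 0.0027]
```

View pics/w4.png

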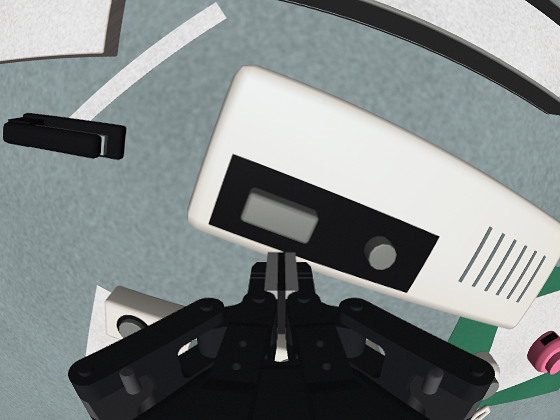

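Wrist view: the long bar key is centred at about (279,215) and the small round key at (381,253). Fingers are lined up with the bar. Pressing.

Request:
{"method": "servo_tool", "body": {"rows": [{"dx":0.03,"dy":0.002,"dz":0,"wx":0,"wy":0,"wz":0,"fingers":1},{"dx":0.03,"dy":0,"dz":0,"wx":0,"wy":0,"wz":0,"fingers":1},{"dx":0.014,"dy":0,"dz":0,"wx":0,"wy":0,"wz":0,"fingers":1},{"dx":0,"dy":0,"dz":0,"wx":0,"wy":0,"wz":0,"fingers":1},{"dx":0,"dy":0,"dz":0,"wx":0,"wy":0,"wz":0,"fingers":1}]}}

```text
clock: 8.82
eef_pos: [652.8, 156.8, 107.0]
tool_rot: [1.597, 1.569, 0.287]
force: [0.4, 0.0, 0.0]
width: -0.1
```

Request:
{"method": "servo_tool", "body": {"rows": [{"dx":0.003,"dy":0,"dz":0,"wx":0,"wy":0,"wz":0,"fingers":1},{"dx":0.003,"dy":0,"dz":0,"wx":0,"wy":0,"wz":0,"fingers":1},{"dx":0.003,"dy":0,"dz":0,"wx":0,"wy":0,"wz":0,"fingers":1},{"dx":0,"dy":0,"dz":0,"wx":0,"wy":0,"wz":0,"fingers":1}]}}

```text
clock: 9.32
eef_pos: [652.3, 156.4, 99.3]
tool_rot: [1.603, 1.571, 0.293]
force: [0.1, 0.1, 0.4]
width: -0.0
```

Request:
{"method": "servo_tool", "body": {"rows": [{"dx":0.003,"dy":0,"dz":0,"wx":0,"wy":0,"wz":0,"fingers":1},{"dx":0.003,"dy":0,"dz":0,"wx":0,"wy":0,"wz":0,"fingers":1},{"dx":0,"dy":0,"dz":0,"wx":0,"wy":0,"wz":0,"fingers":1}]}}

```text
clock: 9.7
eef_pos: [652.3, 156.4, 94.6]
tool_rot: [0.413, 1.571, -0.897]
force: [-1.0, 0.0, 0.2]
width: 0.1
```

Request:
{"method": "servo_tool", "body": {"rows": [{"dx":0.003,"dy":0,"dz":0,"wx":0,"wy":0,"wz":0,"fingers":1},{"dx":0,"dy":0,"dz":0,"wx":0,"wy":0,"wz":0,"fingers":1}]}}

```text
clock: 9.95
eef_pos: [652.3, 156.4, 92.3]
tool_rot: [-0.094, 1.571, -1.404]
force: [0.8, -0.6, 0.1]
width: -0.2
```

Request:
{"method": "servo_tool", "body": {"rows": [{"dx":0.002,"dy":0,"dz":0,"wx":0,"wy":0,"wz":0,"fingers":1},{"dx":0,"dy":0,"dz":0,"wx":0,"wy":0,"wz":0,"fingers":1}]}}

```text
clock: 10.2
eef_pos: [652.3, 156.5, 91.4]
tool_rot: [1.318, 1.571, 0.008]
force: [-1.6, 0.1, 4.1]
width: 0.1
```

Request:
{"method": "servo_tool", "body": {"rows": [{"dx":0.002,"dy":0,"dz":0,"wx":0,"wy":0,"wz":0,"fingers":1},{"dx":0,"dy":0,"dz":0,"wx":0,"wy":0,"wz":0,"fingers":1}]}}

```text
clock: 10.45
eef_pos: [652.3, 156.4, 90.1]
tool_rot: [1.357, 1.571, 0.047]
force: [-1.5, 0.2, 7.2]
width: 0.3
```

Request:
{"method": "servo_tool", "body": {"rows": [{"dx":-0.02,"dy":0,"dz":0,"wx":0,"wy":0,"wz":0,"fingers":1},{"dx":-0.05,"dy":0,"dz":0,"wx":0,"wy":0,"wz":0,"fingers":1},{"dx":-0.05,"dy":0,"dz":0,"wx":0,"wy":0,"wz":0,"fingers":1},{"dx":0,"dy":0,"dz":0,"wx":0,"wy":0,"wz":0,"fingers":1},{"dx":0,"dy":0,"dz":0,"wx":0,"wy":0,"wz":0,"fingers":1}]}}

```text
clock: 11.08
eef_pos: [651.8, 156.4, 179.5]
tool_rot: [-1.629, 1.57, -2.939]
force: [-0.5, -0.0, -0.4]
width: -0.2
```

```bash
python3 - <<'E'
from h import *
import cv2
s,R=st();print(s['eef_pos'],s['force'],s['qpos'].round(2))
w=ctrl.get_image('wrist')[:,:,::-1];a=ctrl.get_image('side')[200:370,130:310,::-1]
cv2.imwrite('pics/c5.png',np.hstack([cv2.resize(np.ascontiguousarray(w[120:340,190:420]),(400,383)),cv2.resize(np.ascontiguousarray(a),(400,383),interpolation=2)]))
go([451,-202,160])
E
```

```text
[651.81514505 156.37637795 179.48611186] [-0.54597205 -0.04209184 -0.40898154] [-0.26  0.71 -0.03  1.51  0.02  0.93 -1.61]
clock 11.18 [651.4 156.2 178.4] F [ 0.1 -0.6 -0.1] tool delta mm [  19.1 -285.9  294.4] units [ 0.0255 -0.3812  0.3926]
```

View pics/c5.png

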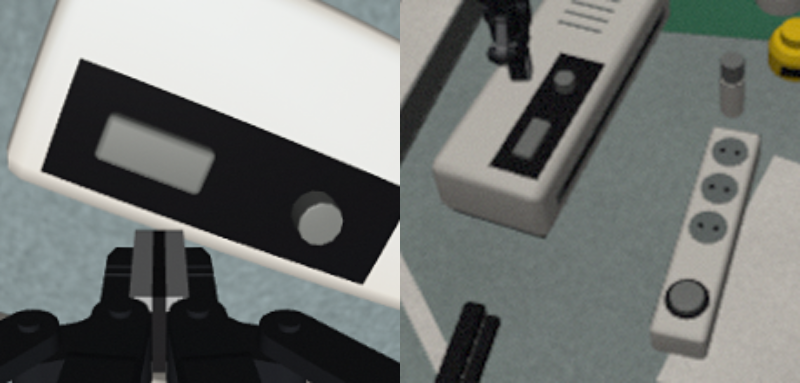

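The bar is down and the small key still stands. On to the timer.

Request:
{"method": "servo_tool", "body": {"rows": [{"dx":0,"dy":-0.038,"dz":0.039,"wx":0,"wy":0,"wz":0,"fingers":1},{"dx":0,"dy":-0.038,"dz":0.039,"wx":0,"wy":0,"wz":0,"fingers":1},{"dx":0,"dy":-0.038,"dz":0.039,"wx":0,"wy":0,"wz":0,"fingers":1},{"dx":0,"dy":-0.038,"dz":0.039,"wx":0,"wy":0,"wz":0,"fingers":1},{"dx":0,"dy":-0.038,"dz":0.039,"wx":0,"wy":0,"wz":0,"fingers":1}]}}

```text
clock: 11.8
eef_pos: [550.9, -22.7, 178.6]
tool_rot: [-1.785, 1.569, -3.095]
force: [1.3, -0.4, -0.2]
width: -0.2
```

Request:
{"method": "servo_tool", "body": {"rows": [{"dx":0,"dy":-0.038,"dz":0.039,"wx":0,"wy":0,"wz":0,"fingers":1},{"dx":0,"dy":-0.038,"dz":0.039,"wx":0,"wy":0,"wz":0,"fingers":1},{"dx":0.01,"dy":-0.038,"dz":0.039,"wx":0,"wy":0,"wz":0,"fingers":1},{"dx":0.02,"dy":-0.038,"dz":0.039,"wx":0,"wy":0,"wz":0,"fingers":1},{"dx":0.02,"dy":-0.038,"dz":0.039,"wx":0,"wy":0,"wz":0,"fingers":1}]}}

```text
clock: 12.42
eef_pos: [451.1, -200.5, 141.0]
tool_rot: [-2.213, 1.57, 2.76]
force: [0.5, -0.3, 0.4]
width: 0.1
```

Request:
{"method": "servo_tool", "body": {"rows": [{"dx":0,"dy":0,"dz":0,"wx":0,"wy":0,"wz":0,"fingers":1},{"dx":0,"dy":0,"dz":0,"wx":0,"wy":0,"wz":0,"fingers":1}]}}

```text
clock: 12.68
eef_pos: [452.4, -199.0, 141.6]
tool_rot: [-2.911, 1.57, 2.062]
force: [0.2, 0.3, -0.3]
width: 0.0
```

```bash
python3 - <<'E'
from h import *
import cv2
w=ctrl.get_image('wrist');cv2.imwrite('pics/w6.png',w[:,:,::-1])
for d in ctrl.mark_of('timer_cap_top','wrist')[:5]:print(d,wz(d['point'],57))
for d in ctrl.silhouettes('timer_cap','wrist')[:5]:print(d['conf'],d['extent'],wz(d['extent'][:2],57))
go([451,-202,67])
E
```

```text
{'point': [142.3, 223.3], 'conf': 0.95} [413.07368945 -93.28884016  57.        ]
{'point': [284.9, 213.1], 'conf': 0.68} [ 451.43650426 -201.17947183   57.        ]
{'point': [467.0, 199.6], 'conf': 0.68} [ 501.09166776 -343.65925327   57.        ]
0.83 [284.4, 209.6, 50.5, 53.3] [ 454.00284423 -200.13257546   57.        ]
0.59 [145.9, 216.9, 49.8, 49.1] [419.42958977 -95.79670294  57.        ]
0.59 [459.8, 199.6, 40.8, 51.2] [ 499.19963276 -336.68381439   57.        ]
clock 12.82 [ 453.2 -198.4  142.2] F [ 0.7 -0.7  0.2] tool delta mm [75.2 -3.1  2.9] units [ 0.1002 -0.0041  0.0039]
```

View pics/w6.png

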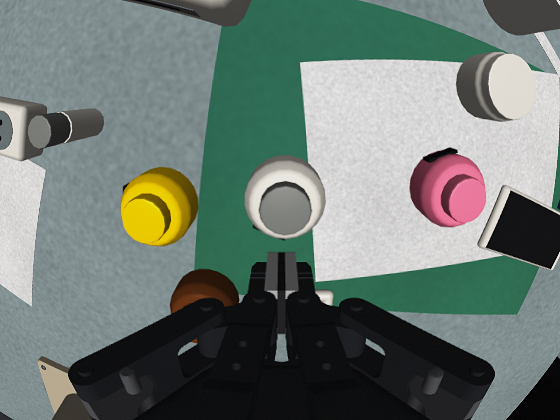

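The white timer with its grey cap sits at (284,212), directly under the fingers; yellow (147,216), pink (463,199) and brown (204,300) are off to the sides. Tapping.

Request:
{"method": "servo_tool", "body": {"rows": [{"dx":0.03,"dy":-0.002,"dz":0.003,"wx":0,"wy":0,"wz":0,"fingers":1},{"dx":0.03,"dy":0,"dz":0,"wx":0,"wy":0,"wz":0,"fingers":1},{"dx":0.03,"dy":0,"dz":0,"wx":0,"wy":0,"wz":0,"fingers":1},{"dx":0.012,"dy":0,"dz":0,"wx":0,"wy":0,"wz":0,"fingers":1},{"dx":0,"dy":0,"dz":0,"wx":0,"wy":0,"wz":0,"fingers":1}]}}

```text
clock: 13.45
eef_pos: [451.6, -201.6, 65.4]
tool_rot: [-2.511, 1.57, 2.463]
force: [-0.4, 0.5, -0.1]
width: -0.1
```

Request:
{"method": "servo_tool", "body": {"rows": [{"dx":0,"dy":0,"dz":0,"wx":0,"wy":0,"wz":0,"fingers":1},{"dx":0,"dy":0,"dz":0,"wx":0,"wy":0,"wz":0,"fingers":1}]}}

```text
clock: 13.7
eef_pos: [452.0, -202.4, 66.3]
tool_rot: [0.945, 1.569, -0.365]
force: [-0.3, 0.4, 0.4]
width: -0.1
```

Request:
{"method": "servo_tool", "body": {"rows": [{"dx":0.004,"dy":0,"dz":0,"wx":0,"wy":0,"wz":0,"fingers":1},{"dx":0.004,"dy":0,"dz":0,"wx":0,"wy":0,"wz":0,"fingers":1},{"dx":0.004,"dy":0,"dz":0,"wx":0,"wy":0,"wz":0,"fingers":1},{"dx":0.004,"dy":0,"dz":0,"wx":0,"wy":0,"wz":0,"fingers":1},{"dx":0,"dy":0,"dz":0,"wx":0,"wy":0,"wz":0,"fingers":1}]}}

```text
clock: 14.32
eef_pos: [451.4, -202.2, 53.5]
tool_rot: [-1.963, 1.571, 3.01]
force: [-0.8, -0.7, 3.4]
width: 0.0
```

Request:
{"method": "servo_tool", "body": {"rows": [{"dx":0.003,"dy":0,"dz":0,"wx":0,"wy":0,"wz":0,"fingers":1},{"dx":0,"dy":0,"dz":0,"wx":0,"wy":0,"wz":0,"fingers":1}]}}

```text
clock: 14.58
eef_pos: [451.4, -202.2, 51.4]
tool_rot: [-0.032, 1.571, -1.343]
force: [-0.2, -0.4, 5.0]
width: -0.1
```

5 N means about 5.5 mm pressed, so the tap counts. Lifting well clear.

Request:
{"method": "servo_tool", "body": {"rows": [{"dx":-0.01,"dy":0,"dz":0,"wx":0,"wy":0,"wz":0,"fingers":1},{"dx":-0.03,"dy":0,"dz":0,"wx":0,"wy":0,"wz":0,"fingers":1},{"dx":-0.05,"dy":0,"dz":0,"wx":0,"wy":0,"wz":0,"fingers":1},{"dx":-0.05,"dy":0,"dz":0,"wx":0,"wy":0,"wz":0,"fingers":1},{"dx":-0.04,"dy":0,"dz":0,"wx":0,"wy":0,"wz":0,"fingers":1}]}}

```text
clock: 15.2
eef_pos: [451.5, -202.2, 188.0]
tool_rot: [1.013, 1.57, -0.297]
force: [-0.4, 0.8, -0.1]
width: 0.1
```

Request:
{"method": "servo_tool", "body": {"rows": [{"dx":0,"dy":0,"dz":0,"wx":0,"wy":0,"wz":0,"fingers":1},{"dx":0,"dy":0,"dz":0,"wx":0,"wy":0,"wz":0,"fingers":1},{"dx":0,"dy":0,"dz":0,"wx":0,"wy":0,"wz":0,"fingers":1}]}}

```text
clock: 15.58
eef_pos: [450.6, -201.8, 185.2]
tool_rot: [-2.237, 1.568, 2.737]
force: [-0.6, 0.6, -0.3]
width: 0.0
```

```bash
python3 - <<'E'
from h import *
import cv2
s,R=st();print(s['eef_pos'],s['force'],s['clock'])
w=ctrl.get_image('wrist')[:,:,::-1];a=ctrl.get_image('side')[100:390,130:410,::-1]
cv2.imwrite('pics/c7.png',np.hstack([cv2.resize(np.ascontiguousarray(w[80:340,140:410]),(400,385)),cv2.resize(np.ascontiguousarray(a),(400,385),interpolation=2)]))
E
```

```text
[ 450.62334194 -201.84131901  185.22710532] [-0.61243538  0.62176813 -0.25917166] 15.575
```

View pics/c7.png

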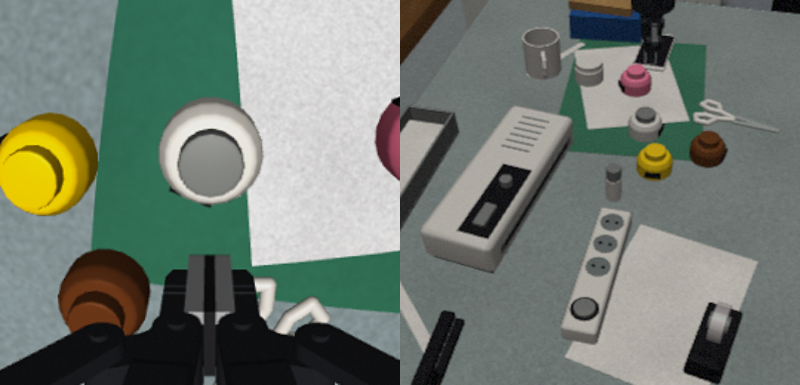

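The timer cap is back up and the timer is in place. The strip switch and bar key are down, the small key is up and the hand is clear. Handing in.

```bash
python3 -c "
from cell import ctrl;print(ctrl.finish_job())"
```

```text
the job is handed in; nothing more can be done
None
```

The job is done and handed in. With the fingers shut, I pressed the strip switch, then the bar key, then tapped the timer cap, in that order, in about 16 s of the 51 s allowed.

- **Strip switch:** pressed to 7.5 N, into its sprung top, so it was fully down. It stayed down in the later pictures.
- **Bar key:** pressed to 7.2 N, also into its sprung top. It stayed down, and the small round key beside it still stands up.
- **Timer cap:** tapped to about 5 N, roughly 5.5 mm of travel. It sprang back.
- **Final check:** the last pictures show the timer and the things in view apparently where they were. The hand is about 130 mm above the timer cap and touching nothing.

The force reading stayed near zero during the first millimetres of both key presses, although about 2.5 N of friction was expected. I paused to look on the first press, and the sprung-top force and the later pictures settled that both keys were down.

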